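Pour feed pellets into the mortar and back-weigh the cup

ROBOT

A 6-joint arm with a two-finger parallel gripper is mounted at the origin on the work surface. World frame = base frame: x ahead of the robot, y to its left, z up, the work surface at z = 0. Lengths are in mm, angles in rad, forces in N, time in s.
With the tool pointing down it reaches from about 350 to 775 mm from the base axis. Payload 7.3 kg.
Tool frame: the origin (TCP) lies on the centre line of the jaws, within the pads' length; the fingertips stand 14 mm ahead of it and the grasp point (between the pads) lies 5 mm behind it; z points along the fingers, y is the line along which they close (so a half turn about z gives the same grasp; the last joint's range is limited). The gripper opens to 92 mm and grips with 3 to 60 N. Pads are 19 mm wide; open, the fingers measure 130 mm over their backs; the gripper's body (75 mm by 190 mm) begins 47 mm behind the grasp point.
Start: joints at [-1.329, 0.342, 1.524, -0, 1.275, -0.146], TCP at [198.553, -486.025, 240.741] pointing down, gripper open.
Joint ranges: [-2.53, 2.53], [-0.77, 2.02], [0.04, 2.7], [-1, 4.14], [0.28, 2.66], [-3.11, 3.11]. Speed limits (rad/s): [2.57, 2.57, 3.14, 3.14, 3.14, 3.14].

INTERFACE

Orientations are given as [roll, pitch, yaw] about the fixed x, y, z axes, in that order (R = Rz(yaw) Ry(pitch) Rx(roll)).
In Python, from plant import get_obs, capture, bot, spot_in, trace, pinpoint gives the robot as it stands.
- The arm moves only by the tool play_rows, never from a script. Its argument "rows" is a list of rows, each a list of 2 entries, a list of its own where there are three numbers: the shift along the world's x, y, z in units of 3 cm (1.0 is 3 cm), then the turn, a rotation vector about the world's x, y, z in units of 8 degrees (1.0 is 8 degrees). A call has 1 to 12 rows; each row shifts and turns the commanded pose from where the row before left it; what a row does not reach is not made up. A row lasts 1/8 s, in which the tool goes at most 62.5 mm and 10.7 degrees, less where a joint would pass 70% of its speed; a pose out of reach is approached as far as the arm can. A call with a number of a shift or a turn outside -1 to 1 is refused whole. A call with a gripper value outside its range is refused whole. "hand" is the opening, from -1 (shut) to 1 (fully open), set as the call begins (left out, the last holds). The fingers move at their own pace and stop on an object; the grip force is fixed at half the most. Time passes only in rows, so rows that do not move let the fingers close. It gives the time, the measured TCP pose, the force, the opening and the grip force at its end, in the units of the state.
- get_obs(): the state, without advancing time (a new reading comes with each control period).
- capture(name): name is "scene" or "top" or "wrist"; returns a dict with "frame" (384x512x3 uint8, red, green, blue), "fov_y" (degrees; the focal length in pixels is half the picture's height over the tangent of half this angle, whatever the lens; pixels are square), "cx", "cy" (the principal point, pixels), "dist" ([k1, k2, p1, p2, k3] as OpenCV has them; the pictures are not rectified), "rvec" (rotation vector, rad) and "tvec" (3), from world to camera coordinates, as OpenCV has them; the wrist camera has in their place "hand_eye" (4x4, takes a point from camera to tool coordinates, whose origin is the TCP and whose axes are the flange's). Camera axes: x right, y down, z forward; pixel columns grow to the right and rows downward; lengths in mm; the calibration is good to about 2 mm. A picture is of the moment at which its call begins: read the wrist's pose just before it. There is no depth.
- bot.close_job(): hands the job in; it is judged then, once.
Trained networks look in the newest picture that a camera, given by its name, has taken for a name from the list of things; names that differ only in an ending like _2 or _b are one class to them, and where a whole thing is asked for, a point or a joint stands for the part that bears it (a point fixed in the world has none). Each returns a list of dicts, best first, with "p" (0 to 1); they miss things now and then, are a little off and sometimes report something else, mostly with a low value. They report only what shows in the picture. A call takes as long as a camera call. They do not tell look-alikes from the thing itself.
- spot_in(query, camera): "at" ([row, column] in pixels, amid what is visible of it).
- trace(query, camera): "mask" (384x512 bool, what is visible of it) and "at" ([row, column] in pixels, amid what is visible of it).
- pinpoint(query, camera): "at" ([row, column] in pixels: a listed point, or the origin of a listed thing).
The state is a dict: "time": time; "joint_positions": joint angles; "dq": joint speeds; "tau": joint torques, N m; "tool_pos": TCP position; "tcp_rot": TCP orientation; "contact_force": force on the tool from outside, world axes, zero at the start; "moment": the same for the moment, N m; "grip_width": finger opening in mm; "finger_force": force on a finger pad.
Only numpy, scipy, OpenCV 4.12 (cv2) and the standard library are available. Lean on these libraries where they do the work, as an engineer would, in place of code of your own. Each camera call takes 0.05 s, during which the arm holds its last target. There are 200 camera calls.

TASK

Pick up the plastic sample cup and pour all eight feed pellets out of it into the big porcelain mortar, then stand the empty cup upright in the middle of the balance pan and let go, so that it can be weighed back. Lower it by touch and let go only once you feel it standing on the pan: do not drop it and do not press the delicate pan down hard; leave the mortar and everything else on the bench where it stands.

Things in the scene. Friction and masses are not known exactly. Their poses are not given: they have to be found in the camera images.
- cup: open white plastic sample cup, 85 mm tall, slightly conical: outer diameter 58 mm at the foot, 68 mm at the rim, wall 3 mm, inner floor 4 mm above its underside; 80 g empty, no handle. Origin: centre of the underside; z points out of the mouth. Starts upright, holding the pellets (80 g). Empties only when tipped 100 to 120 degrees: grasp with the tool leaning the other way
- mortar: cream porcelain mortar, a thick round bowl 72 mm tall, outer diameter 140 mm and inside diameter 128 mm at the rim, narrowing to about 65 mm at the inner floor, 9 mm above the underside; loose, 0.9 kg. Origin: centre of the underside, z up. The small white dish (84 mm wide, 35 mm tall) is not it
- balance: laboratory balance fixed to the bench, a flat grey case 210 mm (x) by 180 mm (y), its top 44 mm above the bench, with a dark display strip 49 mm high along its front (-x) edge. Origin: centre of its underside; z up
- pan_top (a point): centre of the upper face of the balance's round steel pan, 110 mm diameter, 60 mm above the bench, 35 mm towards +x of the balance's origin in its frame
- pan (a joint): how far the sprung pan is pushed down, m: 0 unloaded, 8 mm is its hard stop; about 2.5 N per mm, so the empty cup alone moves it 0.3 mm. Overloaded when pushed down beyond 4 mm (about 10 N)
- jar: bystander: clear capped sample jar, 56 mm diameter, 80 mm tall; origin at the centre of its underside
- dish: bystander: small white porcelain dish, 84 mm diameter, 35 mm tall; origin at the centre of its underside
- pestle: bystander: porcelain pestle lying along its x axis, 156 mm long, up to 38 mm thick; origin under its middle
- cup_mid (a point): the middle of the cup: on its axis, 45 mm above its underside, a good height to grip it (outer diameter there 63 mm). Held weakly, the cup swings in the grip when it is tipped: straighten it before setting it down
- pellet0_center (a point): centre of a brown pressed mineral-feed pellet, a round ball of 20 mm diameter, 10 g; one of the eight alike (pellet0 to pellet7)
- pellet1_center (a point): centre of another such pellet
- pellet2_center (a point): centre of another such pellet
- pellet3_center (a point): centre of another such pellet
- pellet4_center (a point): centre of another such pellet
- pellet5_center (a point): centre of another such pellet
- pellet6_center (a point): centre of another such pellet
- pellet7_center (a point): centre of another such pellet
There are look-alikes about, which are no part of the job. Leave any blue or turquoise look-alike of the cup alone.

How it is judged (in metres and radians):
On the way, in this order (a step that is already met when the one before it is completed fails the run):
1. the cup is lifted clear of the bench with all eight pellets still in it (height (world z) of cup above 0.04 m and z of each of pellet0_center, pellet1_center, pellet2_center, pellet3_center, pellet4_center, pellet5_center, pellet6_center, pellet7_center in the frame of cup below 0.085 m and distance between each of pellet0_center, pellet1_center, pellet2_center, pellet3_center, pellet4_center, pellet5_center, pellet6_center, pellet7_center and cup below 0.09 m), for 0.1 s.
2. all eight pellets are in the mortar, poured there while the cup is held above the bench (horizontal distance between each of pellet0_center, pellet1_center, pellet2_center, pellet3_center, pellet4_center, pellet5_center, pellet6_center, pellet7_center and mortar below 0.064 m and z of pellet0_center in the frame of mortar between 0.005 and 0.075 m and z of pellet1_center in the frame of mortar between 0.005 and 0.075 m and z of pellet2_center in the frame of mortar between 0.005 and 0.075 m and z of pellet3_center in the frame of mortar between 0.005 and 0.075 m and z of pellet4_center in the frame of mortar between 0.005 and 0.075 m and z of pellet5_center in the frame of mortar between 0.005 and 0.075 m and z of pellet6_center in the frame of mortar between 0.005 and 0.075 m and z of pellet7_center in the frame of mortar between 0.005 and 0.075 m and height (world z) of cup_mid above 0.085 m), for 0.2 s.
3. the cup, still held by the fingers, stands about upright on the balance (lowered, not dropped) (contact force between cup and balance above 0.4 N and contact force between the fingers and cup above 1 N and angle between cup's own z axis and vertical below 0.3 rad), for 0.05 s.
At the end, for the whole second after the job is handed in: all eight pellets lie in the mortar (none spilled or left in the cup); the empty cup stands upright and at rest on the balance pan, its middle within 25 mm of the pan's centre; the mortar is upright and within 30 mm of where it was, and so are the jar, dish and pestle (horizontal distance between each of pellet0_center, pellet1_center, pellet2_center, pellet3_center, pellet4_center, pellet5_center, pellet6_center, pellet7_center and mortar below 0.064 m and z of pellet0_center in the frame of mortar between 0.005 and 0.075 m and z of pellet1_center in the frame of mortar between 0.005 and 0.075 m and z of pellet2_center in the frame of mortar between 0.005 and 0.075 m and z of pellet3_center in the frame of mortar between 0.005 and 0.075 m and z of pellet4_center in the frame of mortar between 0.005 and 0.075 m and z of pellet5_center in the frame of mortar between 0.005 and 0.075 m and z of pellet6_center in the frame of mortar between 0.005 and 0.075 m and z of pellet7_center in the frame of mortar between 0.005 and 0.075 m and angle between each of cup, mortar's own z axis and vertical below 0.1 rad and horizontal distance between cup and pan_top below 0.025 m and z of cup in the frame of pan_top between -0.004 and 0.006 m and linear speed of cup below 0.02 m/s and distance of each of mortar, jar, dish, pestle from where it was at the start of the episode below 0.03 m); the robot touches nothing.
It fails at once if the balance pan is overloaded (pushed down more than 4 mm) (value of joint pan above 0.004 m).
It fails at once if a bystander (jar, dish or pestle) is pushed more than 30 mm or knocked over (distance of any of jar, dish, pestle from where it was at the start of the episode above 0.03 m).
It also fails if it takes over 58 s, if anything falls off the work surface, if the arm or the gripper's body presses on something with over 40 N, if the wrist force passes 120 N, or if a joint passes its speed limit or range.

## Working session

There is one attempt and no reset: what is moved stays moved. The work goes in short steps, Python scripts to look and compute and a tool call to move; the robot and the scene stay as the last step left them, time stands still between calls to the robot, and variables do not carry over. Pictures are saved under pics/ and viewed, at most 10 in all, crops included, and the job is handed in when it is done.

Besides the shell and the picture viewer there is one more tool, called after "Emit:" as name([rows], argument=value, ...), one row to a line, values as JSON. play_rows: Moves the arm, as the interface text tells. Shifts and turns lie within -1 to 1; 1 stands for 3 cm of shift or 8 degrees of turn. Its arguments: {"type":"object","properties":{"rows":{"type":"array"},"hand":{"type":"number"}},"required":["rows"]}

```bash
mkdir -p pics; cat > h.py <<'E'
import numpy as np, cv2
from plant import get_obs, capture, bot, spot_in, trace, pinpoint
from scipy.spatial.transform import Rotation as R
def cam(c, obs=None):
    h,w=c["frame"].shape[:2]; f=h/2/np.tan(np.radians(c["fov_y"])/2)
    K=np.array([[f,0,c["cx"]],[0,f,c["cy"]],[0,0,1.]])
    if "hand_eye" in c:
        T=np.eye(4); T[:3,:3]=R.from_euler("xyz",obs["tcp_rot"]).as_matrix(); T[:3,3]=obs["tool_pos"]
        M=np.linalg.inv(T@np.array(c["hand_eye"])); Rm,t=M[:3,:3],M[:3,3]
    else: Rm=cv2.Rodrigues(np.array(c["rvec"],float))[0]; t=np.array(c["tvec"],float)
    return K,np.array(c["dist"],float),Rm,t
def ray(cm,at):
    K,d,Rm,t=cm
    p=cv2.undistortPoints(np.array([[[at[1],at[0]]]],float),K,d)[0,0]
    v=Rm.T@np.array([p[0],p[1],1]); return -Rm.T@t, v/np.linalg.norm(v)
def onz(cm,at,z):
    o,v=ray(cm,at); return o+v*(z-o[2])/v[2]
def tri(rs):
    A=0;b=0
    for o,v in rs:
        P=np.eye(3)-np.outer(v,v); A=A+P; b=b+P@o
    x=np.linalg.solve(A,b); return x,[np.linalg.norm((np.eye(3)-np.outer(v,v))@(x-o)) for o,v in rs]
def proj(cm,p):
    K,d,Rm,t=cm
    q=cv2.projectPoints(np.array([p],float),cv2.Rodrigues(Rm)[0],t,K,d)[0][0,0]; return q[::-1]
def save(n,im,s=1): cv2.imwrite("pics/"+n,cv2.resize(im[...,::-1],None,fx=s,fy=s,interpolation=cv2.INTER_CUBIC))
E
python3 - <<'E'
from h import *
np.set_printoptions(precision=1,suppress=True)
o=get_obs(); print(o)
cs={}
for n in ("scene","top"):
    c=capture(n); cs[n]=cam(c); save(n+"0.png",c["frame"],1.5)
    print(n,-cs[n][2].T@cs[n][3])
    for q in ("cup","cup_mid","mortar","balance","pan_top","jar","dish","pestle","pellet0_center"):
        for r in pinpoint(q,n)[:9 if 'pel' in q else 4]: print(n,q,round(r["p"],2),np.array(r["at"]),onz(cs[n],r["at"],{"cup_mid":45,"pan_top":60}.get(q,0))[:2])
E
```

```text
{'time': 0.0, 'joint_positions': array([-1.3,  0.3,  1.5,  0. ,  1.3, -0.1]), 'dq': array([-0.,  0., -0.,  0., -0., -0.]), 'tau': array([  0. , -43.1, -24.4,   0.1,   0.1,  -0. ]), 'tool_pos': array([ 198.5, -485.6,  240. ]), 'tcp_rot': array([-3.1, -0. ,  0.4]), 'contact_force': array([-0.2, -0.5,  0.3]), 'moment': array([-0.,  0., -0.]), 'finger_force': 0.0, 'grip_width': 91.82175463651626}
scene [955.2 511.5 835.3]
scene cup 0.87 [223.8 277.2] [485.8  47.8]
scene cup 0.84 [217.2 325. ] [368.7 114.4]
scene cup 0.78 [181.9 263. ] [412.5 -97.3]
scene cup 0.61 [251.1 249.6] [599.5  69. ]
scene cup_mid 0.95 [178.6 260.5] [438.7 -79. ]
scene cup_mid 0.93 [212.4 275.7] [488.7  42. ]
scene cup_mid 0.84 [206.8 326.3] [371.4 113.3]
scene cup_mid 0.67 [239.6 245.5] [605.   59.9]
scene mortar 0.83 [154.7 201.1] [ 486.6 -315.2]
scene balance 0.97 [291.1 318.1] [546.  259.8]
scene pan_top 0.65 [284.9 313.2] [572.8 260.3]
scene jar 0.8 [269.5 207.9] [713.2  45.8]
scene dish 0.7 [232.4 185.6] [693.5 -85.3]
scene pestle 0.64 [245.5 388.5] [310.2 285. ]
scene pellet0_center 0.56 [221.7 274.2] [487.3  37.2]
top [ 449.9   15.2 1333.7]
top cup 0.88 [250.9 205.7] [362.1 104.4]
top cup 0.7 [162.8 264.6] [595.1 -60.3]
top cup 0.69 [224.9 276.2] [426.4 -86.8]
top cup 0.51 [201.1 226.7] [494.1  44.8]
top cup_mid 0.97 [251.3 199.9] [364.4 116.4]
top cup_mid 0.77 [162.3 266.1] [591.4 -61.7]
top cup_mid 0.76 [156.4 217.4] [609.9  65.1]
top cup_mid 0.69 [230.8 280.4] [411.6 -93.8]
top mortar 0.74 [198.2 357.3] [ 492.6 -309. ]
top balance 0.82 [183.8 144.5] [546.4 264.3]
top pan_top 0.64 [169.3 143.4] [579.4 255.2]
top jar 0.97 [120.7 226.8] [712.1  39. ]
top jar 0.2 [275.1 134.5] [303.1 295.5]
top dish 0.57 [128.3 266.8] [688.9 -68.9]
top dish 0.43 [200.6 236.6] [494.7  18.1]
top pestle 0.6 [272. 137.] [311.2 288.7]
top pellet0_center 0.36 [198.8 235.4] [499.7  21.2]
```

View pics/scene0.png

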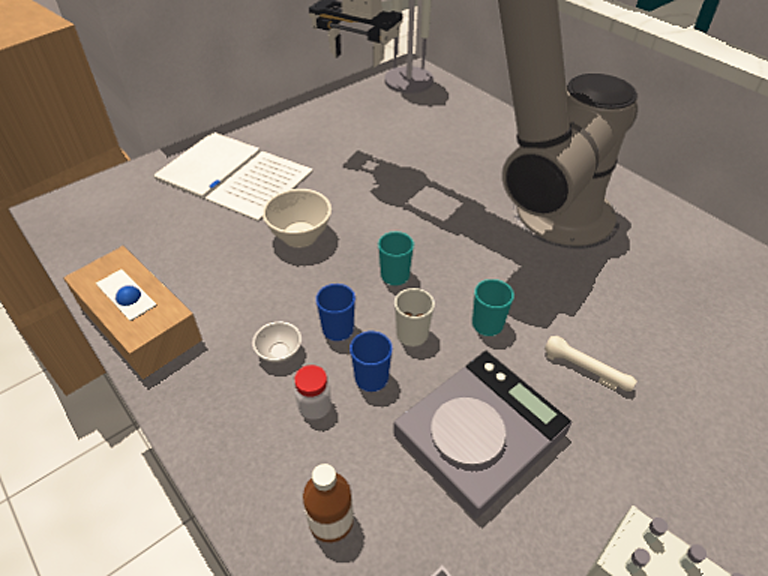

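View pics/top0.png

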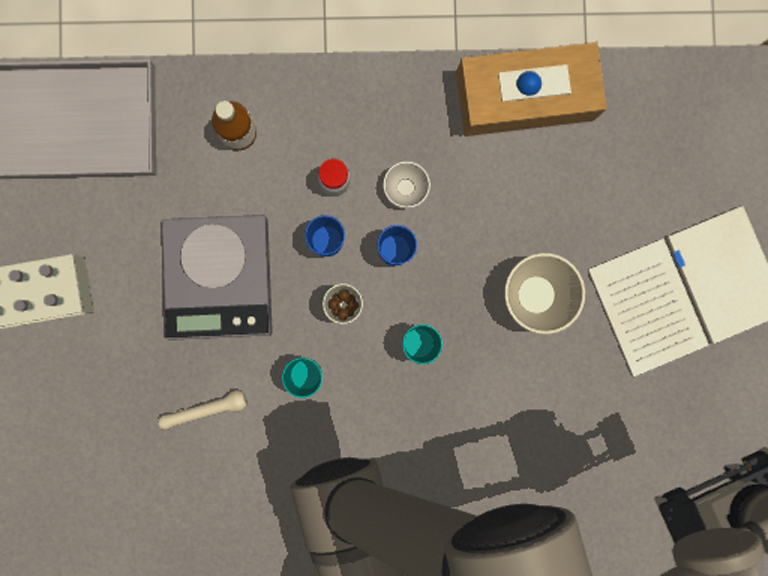

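The top picture shows the cup with the brown pellets at (row 202, col 229), which is (211, 276) in the scene picture. The candidates are:
- **White cup:** (202, 229). It is white and holds pellets, so it is the one meant.
- **Blue:** (157, 217) and (163, 265).
- **Turquoise:** (252, 201) and (229, 281).

The mortar is at (195, 363); the small dish is at (123, 270). Next I'll fit the solids to the masks in both views and take one crop to confirm the cup.

```bash
cat > m.py <<'E'
from h import *
from scipy.optimize import least_squares
np.set_printoptions(precision=1,suppress=True)
S={"cup":[(29,0),(34,85)],"mortar":[(40,0),(70,72)],"jar":[(28,0),(28,80)],"dish":[(25,0),(42,35)]}
cs={};fr={};ms={}
for n in ("scene","top"):
    c=capture(n); cs[n]=cam(c); fr[n]=c["frame"]
    for q in ("cup","mortar","jar","dish","pan"): ms[q,n]=[r for r in trace(q,n) if r["p"]>.3]
save("crop_cup.png",np.hstack([fr["top"][140:270,180:300],fr["scene"][140:270,230:350]]),3)
def hull(cm,p,prof):
    a=np.linspace(0,2*np.pi,40)
    P=np.array([[p[0]+r*np.cos(t),p[1]+r*np.sin(t),z+p[2]] for r,z in prof for t in a])
    K,d,Rm,t=cm
    return cv2.convexHull(cv2.projectPoints(P,cv2.Rodrigues(Rm)[0],t,K,d)[0].astype(np.float32))[:,0]
def feat(poly):
    x0,y0=poly.min(0);x1,y1=poly.max(0); return np.array([x0,x1,y0,y1])
def mfeat(m):
    y,x=np.nonzero(m); return np.array([x.min()-.5,x.max()+.5,y.min()-.5,y.max()+.5])
for q,prof in S.items():
    for r in ms[q,"top"]:
        z=np.mean([p[1] for p in prof])
        g=onz(cs["top"],r["at"],z)
        best=min(ms[q,"scene"],key=lambda s:np.linalg.norm(onz(cs["scene"],s["at"],z)-g),default=None)
        if best is None: continue
        f=lambda p:np.concatenate([feat(hull(cs[n],p,prof))-mfeat(x["mask"]) for n,x in (("top",r),("scene",best))])
        s=least_squares(f,[g[0],g[1],0],loss="soft_l1")
        print(q,round(r["p"],2),"col",fr["top"][r["mask"]].mean(0),"pos",s.x,"res",s.fun)
for n in cs:
    for r in ms["pan",n]:
        y,x=np.nonzero(r["mask"]); print("pan",n,r["at"],len(x),(y.mean(),x.mean()),onz(cs[n],(y.mean(),x.mean()),60))
a=[pinpoint("pan_top",n) for n in cs]; 
if all(a): print("pantop tri",tri([ray(cs[n],k[0]["at"]) for n,k in zip(cs,a)]))
E
python3 m.py
```

```text
cup 0.83 col [130.3 126.3 107.7] pos [491.3  47.    0. ] res [-2.9 -2.9 -0.8 -0.9  1.1  1.8  2.7  2.7]
cup 0.83 col [ 31.7  64.6 118. ] pos [605.   68.7   0. ] res [-0.6 -0.7 -0.4  0.5 -0.1  1.3  0.4  1.4]
cup 0.65 col [ 31.8  63.6 115.1] pos [599.5 -63.9   0. ] res [ 2.9  3.7 -6.5 -4.7 -5.9 -5.4  0.9  1.7]
cup 0.64 col [ 16.1 106.3  97. ] pos [418.  -86.4   0. ] res [-2.2 -1.3 -1.2  0.8  0.1  2.3  1.1  2.4]
cup 0.61 col [ 15.4 110.8 100.6] pos [361.9 107.9   0. ] res [ 1.1  1.2  2.2  2.4  1.   1.1 -1.  -0.7]
mortar 0.78 col [165.7 157.6 130.5] pos [ 497.6 -309.2    0. ] res [ 0.5  1.6 -0.5  1.  -0.7 -0.5  1.8  1.3]
jar 0.81 col [164.4  51.5  42.8] pos [706.7  40.2   0. ] res [ 3.2  4.3  0.3  2.4 -2.7 -0.5 -4.2 -3. ]
dish 0.68 col [171.5 162.8 144.1] pos [696.4 -73.1   0. ] res [-2.3 -1.6 -0.2  0.3  0.6  1.4  0.6  2.1]
pan scene [286.8, 311.3] 1741 (np.float64(287.2504307869041), np.float64(311.55140723721996)) [579.8 262.1  60. ]
pan top [169.8, 136.2] 1451 (np.float64(170.09924190213647), np.float64(141.41764300482427)) [577.5 260.3  60. ]
pan top [273.8, 139.3] 596 (np.float64(272.8255033557047), np.float64(136.6493288590604)) [315.4 277.3  60. ]
pantop tri (array([572.4, 260. ,  69.9]), [np.float64(1.2272399863520627), np.float64(1.2272399863520471)])
```

View pics/crop_cup.png

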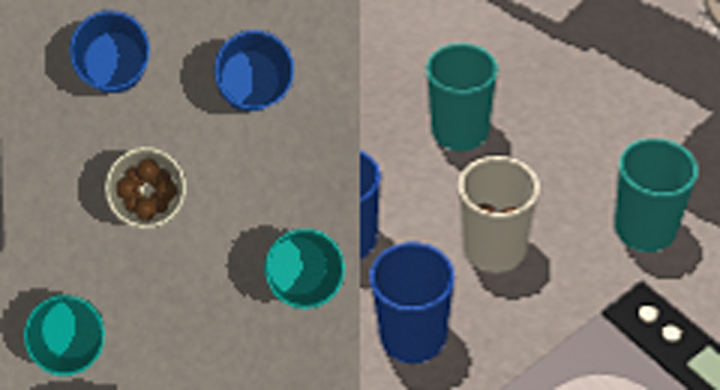

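The crop confirms it: the only white cup, holding pellets, has its rim centre at top (202.3, 228.7) and scene (201.3, 276.7). I'll triangulate the rims next.

```bash
python3 - <<'E'
from h import *
np.set_printoptions(precision=1,suppress=True)
cs={};F={}
for n in ("scene","top"): c=capture(n); cs[n]=cam(c); F[n]=c["frame"]
print("cup rim",tri([ray(cs["top"],(202.3,228.7)),ray(cs["scene"],(201.3,276.7))]))
def blob(n,lo,hi,seed,win=60):
    # brightness mask around seed, filled hull -> ellipse
    f=F[n].astype(int); r,c=map(int,seed)
    m=((f.sum(2)>lo)&(f[...,0]-f[...,2]>hi)).astype(np.uint8); z=np.zeros_like(m); z[r-win:r+win,c-win:c+win]=m[r-win:r+win,c-win:c+win]
    k,l,s,ce=cv2.connectedComponentsWithStats(z); 
    i=1+np.argmax(s[1:,4]); y,x=np.nonzero(l==i); h=cv2.convexHull(np.stack([x,y],1).astype(np.int32)); return s[i],cv2.fitEllipse(h)
for lo,hi in ((330,18),(380,22)):
  print("cup",blob("top",lo,hi,(202,229),22)); print("mortar",blob("top",lo,hi,(195,363),45))
p=blob("top",330,18,(195,363),45)[1][0]; print("mortar top z72",onz(cs["top"],p[::-1],72))
p=blob("top",330,18,(202,229),22)[1][0]; print("cup top z85",onz(cs["top"],p[::-1],85))
print("mortar tri",tri([ray(cs["top"],p0) for p0 in []]+[ray(cs["top"],(195.3,363.3)),ray(cs["scene"],(141,198))]))
o=get_obs(); print(o["tcp_rot"].tolist(), o["time"])
# pan: greyish light disk via Hough
g=cv2.cvtColor(F["top"],cv2.COLOR_RGB2GRAY)
h=cv2.HoughCircles(g[130:215,100:185],cv2.HOUGH_GRADIENT,1,40,param1=80,param2=12,minRadius=18,maxRadius=26); print("pan hough",h)
if h is not None: print(onz(cs["top"],(h[0,0,1]+130,h[0,0,0]+100),60))
E
```

```text
cup rim (array([487. ,  39. ,  85.5]), [np.float64(1.4710154394287482), np.float64(1.4710154394287114)])
cup (array([208, 180,  43,  44, 783], dtype=int32), ((233.7869873046875, 196.88919067382812), (45.08940887451172, 63.096412658691406), 153.61181640625))
mortar (array([ 318,  150,   90,   90, 4656], dtype=int32), ((361.83697509765625, 193.43145751953125), (110.26052856445312, 142.3890838623047), 89.98974609375))
cup (array([215, 189,  27,  27, 106], dtype=int32), ((228.23056030273438, 202.10768127441406), (26.43353271484375, 26.832683563232422), 24.0720272064209))
mortar (array([ 337,  168,   54,   55, 1467], dtype=int32), ((363.22064208984375, 195.34857177734375), (53.483516693115234, 54.932621002197266), 166.48695373535156))
mortar top z72 [ 502.2 -303.7   72. ]
cup top z85 [501.4  24.8  85. ]
mortar tri (array([ 496.7, -307.9,   66.7]), [np.float64(1.1210069968565528), np.float64(1.121006996856465)])
[3.141494203541834, 3.7721819161617987e-06, 0.38781110754620274] 1.8
pan hough [[[41.5 39.5 21.3]]]
[579.  260.1  60. ]
```

```bash
cat >> h.py <<'E'
def tool(u,lean):  # u azimuth deg of outward direction, lean deg from straight down, body behind
    a=np.radians(u); l=np.radians(lean); z=np.array([np.sin(l)*np.cos(a),np.sin(l)*np.sin(a),-np.cos(l)])
    y=np.array([np.sin(a),-np.cos(a),0]); return R.from_matrix(np.stack([np.cross(y,z),y,z],1))
def plan(pos,rot,n,o=None):
    o=o or get_obs(); d=(np.array(pos)-o["tool_pos"])/30; w=(rot*R.from_euler("xyz",o["tcp_rot"]).inv()).as_rotvec()
    print("t",o["time"],"pos",o["tool_pos"],"| total shift",np.round(d,2),"per row",np.round(d/n,3),"| turn deg",np.round(np.degrees(w),1),"per row",np.round(np.degrees(w)/8/n,3))
E
python3 -c "
from h import *
plan([486,39,200],tool(-12,45),18)"
```

```text
t 1.8 pos [ 198.54367285 -486.02830004  240.7359117 ] | total shift [ 9.58 17.5  -1.36] per row [ 0.532  0.972 -0.075] | turn deg [  4.1 -45.5 -32.4] per row [ 0.028 -0.316 -0.225]
```

Emit:
play_rows([
  [[0.53, 0.97, -0.075], [0.028, -0.316, -0.225]],
  [[0.53, 0.97, -0.075], [0.028, -0.316, -0.225]],
  [[0.53, 0.97, -0.075], [0.028, -0.316, -0.225]],
  [[0.53, 0.97, -0.075], [0.028, -0.316, -0.225]],
  [[0.53, 0.97, -0.075], [0.028, -0.316, -0.225]],
  [[0.53, 0.97, -0.075], [0.028, -0.316, -0.225]],
  [[0.53, 0.97, -0.075], [0.028, -0.316, -0.225]],
  [[0.53, 0.97, -0.075], [0.028, -0.316, -0.225]],
  [[0.53, 0.97, -0.075], [0.028, -0.316, -0.225]],
], hand=1)

```text
time: 2.92
tool_pos: [342.0, -223.3, 220.6]
tcp_rot: [3.076, -0.394, 0.113]
contact_force: [0.2, -0.2, -0.3]
grip_width: 91.7
finger_force: 0.0
```

```bash
python3 -c "
from h import *
o=get_obs(); print(o['joint_positions'].tolist(),o['tcp_rot'].tolist(), o['tool_pos'].tolist()); plan([486,39,200],tool(-12,45),9)"
```

```text
[-1.016073812383827, -0.009314921363355618, 2.097730476750604, 0.4317380949810868, 0.8634891302134627, 0.20286324927257818] [3.0758439542594704, -0.39382732386507824, 0.11305506297043011] [342.02945433930597, -223.3155677938737, 220.64264916660153]
t 2.925 pos [ 342.02945434 -223.31556779  220.64264917] | total shift [ 4.8   8.74 -0.69] per row [ 0.533  0.972 -0.076] | turn deg [  2.1 -22.6 -16.1] per row [ 0.029 -0.314 -0.224]
```

Emit:
play_rows([
  [[0.53, 0.97, -0.075], [0.028, -0.316, -0.225]],
  [[0.53, 0.97, -0.075], [0.028, -0.316, -0.225]],
  [[0.53, 0.97, -0.075], [0.028, -0.316, -0.225]],
  [[0.53, 0.97, -0.075], [0.028, -0.316, -0.225]],
  [[0.53, 0.97, -0.075], [0.028, -0.316, -0.225]],
  [[0.53, 0.97, -0.075], [0.028, -0.316, -0.225]],
  [[0.53, 0.97, -0.075], [0.028, -0.316, -0.225]],
  [[0.53, 0.97, -0.075], [0.028, -0.316, -0.225]],
  [[0.53, 0.97, -0.075], [0.028, -0.316, -0.225]],
])

```text
time: 4.05
tool_pos: [462.1, 1.1, 238.4]
tcp_rot: [3.132, -0.682, -0.161]
contact_force: [-0.7, -0.1, 0.1]
grip_width: 91.3
finger_force: 0.0
```

```bash
python3 -c "
from h import *
np.set_printoptions(precision=2,suppress=True)
o=get_obs(); print(o['joint_positions'].tolist(),o['tcp_rot'].tolist(), o['tool_pos'].tolist())
c=capture('wrist'); cm=cam(c,o); save('w1.png',c['frame'],1.5); print(np.array(c['hand_eye']))
print('expected rim px',proj(cm,[487,39,85]))
for q in ('cup','cup_mid','pellet0_center'):
  for r in pinpoint(q,'wrist')[:8]: print(q,r['p'],r['at'],onz(cm,r['at'],45 if 'mid' in q else 0))
plan([486,39,200],tool(-12,45),1)"
```

```text
[-0.1552087311048947, -0.04152146571725496, 2.217787053608074, -0.04507905599205698, 0.28324018287309405, 1.6183156065940159] [3.132438907948448, -0.6824055415509139, -0.16066423185770562] [462.1213761331559, 1.1465731488230415, 238.40663326385675]
[[   0.     -0.96   -0.29   79.06]
 [   1.      0.      0.      0.66]
 [   0.     -0.29    0.96 -144.63]
 [   0.      0.      0.      1.  ]]
expected rim px [259.15 215.69]
cup 0.96 [191.5, 193.9] [605.04  68.26   0.  ]
cup 0.95 [307.9, 330.8] [415.29 -90.94   0.  ]
cup 0.91 [189.8, 281.2] [586.8  -59.78   0.  ]
cup_mid 0.96 [305.3, 339.9] [418.14 -91.05  45.  ]
cup_mid 0.9 [179.9, 189.0] [603.42  66.39  45.  ]
cup_mid 0.84 [264.6, 221.7] [486.31  36.77  45.  ]
cup_mid 0.71 [179.0, 282.8] [584.44 -57.51  45.  ]
cup_mid 0.18 [125.6, 277.4] [668.97 -66.72  45.  ]
pellet0_center 0.55 [258.1, 230.2] [499.84  28.13   0.  ]
t 4.25 pos [461.41   0.86 237.38] | total shift [ 0.82  1.27 -1.25] per row [ 0.82  1.27 -1.25] | turn deg [-0.7 -6.  -2.6] per row [-0.08 -0.75 -0.33]
```

View pics/w1.png

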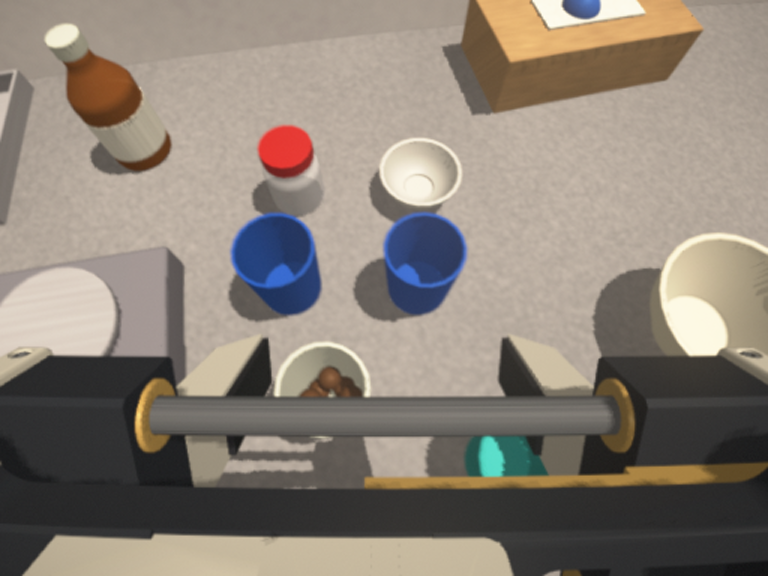

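The wrist view puts the cup rim at (258.7, 214.7), against an expected (259.2, 215.7), so the fix is good. Joint 5 is at its limit of 0.28. I'll fit the arm's kinematics to find out which leans can be reached.

```bash
cat > kin.py <<'E'
from h import *
from scipy.optimize import least_squares
np.set_printoptions(precision=3,suppress=True)
Rz=lambda a:R.from_euler("z",a).as_matrix(); Ry=lambda a:R.from_euler("y",a).as_matrix()
J=[[-1.329,.342,1.524,0,1.275,-.146],[-1.016073812383827,-0.009314921363355618,2.097730476750604,0.4317380949810868,0.8634891302134627,0.20286324927257818],[-0.1552087311048947,-0.04152146571725496,2.217787053608074,-0.04507905599205698,0.28324018287309405,1.6183156065940159]]
P=np.array([[198.553,-486.025,240.741],[342.03,-223.32,220.64],[461.9,1.0,238.0]])
E=[[3.1415,0,.3878],[3.0758,-.3938,.1131],[3.1324,-.6824,-.1607]]
def rots(j,s4=1):
    A=Rz(j[0]);B=A@Ry(j[1]);C=A@Ry(j[1]+j[2]);D=C@Rz(s4*j[3])@Ry(j[4]); return A,B,C,D
def rows(j):
    A,B,C,D=rots(j); return np.stack([A[:,0],A[:,1],A[:,2],B[:,2],C[:,0],C[:,2],D[:,2]],1)
M=np.vstack([rows(j) for j in J]); prior=1e-3*np.eye(7)
k=np.linalg.lstsq(np.vstack([M,prior]),np.concatenate([P.ravel(),np.zeros(7)]),rcond=None)[0]
# tool rotation offset after joint 6
off=[R.from_matrix(rots(j)[3]@Rz(j[5])).inv()*R.from_euler("xyz",e) for j,e in zip(J,E)]
T6=off[0]
def fk(j): D=rots(j)[3]@Rz(j[5]); return rows(j)@k, R.from_matrix(D)*T6
lo=np.array([-2.53,-.77,.04,-1,.28,-3.11]);hi=np.array([2.53,2.02,2.7,4.14,2.66,3.11])
def ik(p,rot,j0):
    f=lambda j:np.concatenate([(fk(j)[0]-p)/10,(fk(j)[1]*rot.inv()).as_rotvec()*20])
    s=least_squares(f,np.clip(j0,lo+.01,hi-.01),bounds=(lo+.005,hi-.005)); return s.x,np.abs(s.fun).max()
if __name__=="__main__":
    print("k",k,"res",(M@k-P.ravel())); print([np.degrees(o.as_rotvec()) for o in off])
    j0=np.array(J[2])
    for nm,p in (("cup",[486,39,53]),("cuphi",[486,39,180]),("pan",[579,260,113]),("pan_hi",[579,260,150])):
        for u in ([-12,-4] if "cup" in nm else [0,20]):
            for l in (35,40,45,50): x,e=ik(np.array(p,float),tool(u,l),j0); print(nm,u,l,x,round(e,3))
    for z in (125,145):
        for l in (-55,-60,-65,-70,-75):
            for u in (-40,-60): x,e=ik(np.array([490,-300,z],float),tool(u,l),[-.6,.6,1.4,0,2,1.6]); print("pour",z,u,l,x,round(e,3))
E
python3 kin.py
```

```text
k [ -0.803  76.362 222.488 506.006  45.921 380.17  303.858] res [-0.033 -0.022  0.051 -0.129  0.005 -0.177  0.081  0.133  0.125]
[array([ 0.018,  0.026, 90.   ]), array([-0.   , -0.002, 89.998]), array([-0.003, -0.003, 90.002])]
cup -12 35 [ 0.082  0.432  2.144 -0.995  0.285  2.824] 3.421
cup -12 40 [ 0.083  0.422  2.143 -0.995  0.285  2.828] 4.889
cup -12 45 [ 0.084  0.413  2.142 -0.995  0.285  2.831] 6.357
cup -12 50 [ 0.084  0.403  2.141 -0.995  0.285  2.834] 7.826
cup -4 35 [ 0.087  0.43   2.143 -0.995  0.285  2.708] 3.577
cup -4 40 [ 0.089  0.42   2.142 -0.995  0.285  2.715] 5.069
cup -4 45 [ 0.091  0.41   2.141 -0.995  0.285  2.722] 6.563
cup -4 50 [ 0.092  0.4    2.141 -0.995  0.285  2.729] 8.057
cuphi -12 35 [ 0.008  0.143  2.166 -0.495  0.285  2.23 ] 0.384
cuphi -12 40 [ 0.077  0.154  2.199 -0.995  0.285  2.779] 0.833
cuphi -12 45 [ 0.078  0.142  2.198 -0.995  0.285  2.779] 2.294
cuphi -12 50 [ 0.078  0.131  2.198 -0.995  0.285  2.78 ] 3.756
cuphi -4 35 [-0.081  0.125  2.164  0.02   0.285  1.542] 0.862
cuphi -4 40 [-0.083  0.112  2.164  0.036  0.285  1.525] 2.345
cuphi -4 45
[... 1659 characters left out ...]
5 [-0.807  1.31   0.541  0.425  2.55   1.993] 0.0
pour 145 -40 -55 [-0.687  1.123  0.654  0.012  2.325  1.585] 0.0
pour 145 -60 -55 [-0.793  1.074  0.764  0.263  2.231  1.882] 0.0
pour 145 -40 -60 [-0.687  1.183  0.578  0.013  2.428  1.586] 0.0
pour 145 -60 -60 [-0.798  1.128  0.703  0.296  2.322  1.903] 0.0
pour 145 -40 -65 [-0.688  1.243  0.504  0.016  2.529  1.588] 0.0
pour 145 -60 -65 [-0.801  1.182  0.645  0.335  2.409  1.93 ] 0.0
pour 145 -40 -70 [-0.688  1.303  0.433  0.019  2.628  1.591] 0.0
pour 145 -60 -70 [-0.804  1.235  0.591  0.382  2.492  1.965] 0.0
pour 145 -40 -75 [-0.69   1.318  0.444  0.026  2.655  1.596] 0.53
pour 145 -60 -75 [-0.807  1.286  0.542  0.439  2.571  2.011] 0.0
```

```bash
cat > s.py <<'E'
from kin import *
seeds=[[0,.3,2,a,.8,b] for a in (-.7,0,1.5,3) for b in (-1.6,0,1.6)]
def allik(p,rot,j1):
    out=[]
    for s in seeds:
        s=[j1]+s[1:]; x,e=ik(np.array(p,float),rot,s)
        if e<.02 and not any(np.abs(x-y).max()<.05 for y in out): out.append(x)
    return out
if __name__=="__main__":
    for nm,p,us in (("cup",[486,39,53],range(-170,0,20)),("pan",[579,260,113],range(-170,180,25))):
        for u in us:
            for l in (45,):
                for x in allik(p,tool(u,l),-.1 if nm=="cup" else .35): print(nm,u,l,x)
    for u in (-140,-110,-80,-60,-40,-10):
        for x in allik([495,-300,130],tool(u,-65),-.7): print("pour",u,x)
E
python3 s.py
```

```text
cup -170 45 [-0.     0.944  1.224 -0.125  1.75  -1.717]
cup -150 45 [ 0.103  0.923  1.275 -0.294  1.679 -1.91 ]
cup -130 45 [ 0.199  0.878  1.384 -0.457  1.546 -2.073]
cup -110 45 [ 0.281  0.816  1.539 -0.623  1.365 -2.195]
cup -90 45 [ 0.342  0.746  1.724 -0.817  1.153 -2.267]
cup -30 45 [ 0.224  0.574  2.314  4.119  0.619 -1.87 ]
cup -10 45 [ 0.     0.562  2.445  3.346  0.652 -1.61 ]
pan -170 45 [ 0.269  1.184  0.491  0.086  2.247 -1.45 ]
pan -145 45 [ 0.379  1.191  0.475 -0.207  2.236 -1.865]
pan -120 45 [ 0.483  1.107  0.665 -0.435  2.031 -2.196]
pan -95 45 [ 0.57   0.98   0.95  -0.602  1.728 -2.419]
pan -70 45 [ 0.629  0.84   1.262 -0.764  1.38  -2.576]
pan -45 45 [ 0.638  0.705  1.565 -0.975  1.007 -2.681]
pan 30 45 [ 0.188  0.494  2.052  2.162  0.285 -0.852]
pan 55 45 [ 0.017  0.541  1.939  1.388  0.621 -0.548]
pan 80 45 [-0.052  0.639  1.714  1.011  0.976 -0.556]
pan 105 45 [-0.038  0.766  1.428  0.771  1.325 -0.644]
pan 130 45 [ 0.026  0.905  1.117  0.589  1.658 -0.785]
pan 155 45 [ 0.119  1.041  0.812  0.415  1.96  -0.992]
pour -140 [-1.172  0.77   1.706  1.072  1.403  2.213]
pour -110 [-1.06   0.936  1.277  0.781  1.794  2.243]
pour -80 [-0.908  1.108  0.862  0.545  2.181  2.126]
pour -60 [-0.797  1.208  0.626  0.338  2.4    1.932]
pour -40 [-0.684  1.272  0.479  0.022  2.526  1.595]
pour -10 [-0.517  1.238  0.557 -0.469  2.401  1.064]
```

```bash
cat > path.py <<'E'
from kin import *
from scipy.spatial.transform import Slerp
def T(u,l): return tool(u,l)*R.from_euler("z",np.pi)
if __name__=="__main__":
    o=get_obs(); j=np.array(o["joint_positions"])
    W=[(o["tool_pos"],R.from_euler("xyz",o["tcp_rot"])),([487,39,175],T(-90,30)),([487,39,57],T(-90,30)),([487,39,190],T(-90,30)),
       ([497,-240,190],T(-90,0)),([497,-265,150],T(-90,-50)),([497,-270,125],T(-90,-85)),([497,-200,200],T(-90,0)),([579,260,190],T(-90,30)),([579,260,117],T(-90,30))]
    for (p,r),(q,s) in zip(W,W[1:]):
        sl=Slerp([0,1],R.concatenate([r,s])); m=0;e0=0;c=0
        for t in np.linspace(0,1,13)[1:]:
            x,e=ik(np.array(p)*(1-t)+np.array(q)*t,sl(t),j); m=max(m,np.abs(x-j).max()); e0=max(e0,e); j=x; c=min(c,min((x-lo).min(),(hi-x).min()))
        print(np.array(q),j,"err",round(e0,3),"maxstep",round(m,2),"margin",np.minimum(j-lo,hi-j).min())
    plan(W[1][0],W[1][1],13,o)
E
python3 path.py
```

```text
[487  39 175] [ 0.227  0.449  1.679 -0.55   1.199  0.48 ] err 0.0 maxstep 0.16 margin 0.4496344235654042
[487  39  57] [ 0.227  0.626  1.778 -0.632  0.97   0.654] err 0.0 maxstep 0.02 margin 0.3677186710196788
[487  39 190] [ 0.227  0.431  1.661 -0.543  1.23   0.46 ] err 0.0 maxstep 0.02 margin 0.4566550187555316
[ 497 -240  190] [-0.589  0.435  1.527  0.     1.179 -0.589] err 0.0 maxstep 0.1 margin 0.8989891146672582
[ 497 -265  150] [-0.895  0.851  1.183  0.518  1.821 -0.955] err 0.0 maxstep 0.06 margin 0.8393401160459104
[ 497 -270  125] [-0.957  1.195  0.989  0.816  2.234 -0.93 ] err 0.0 maxstep 0.04 margin 0.4264129742293319
[ 497 -200  200] [-0.526  0.397  1.558  0.     1.186 -0.526] err 0.0 maxstep 0.11 margin 0.9056302286382976
[579 260 190] [ 0.511  0.761  1.051 -0.452  1.6    0.56 ] err 0.0 maxstep 0.12 margin 0.5481108527804441
[579 260 117] [ 0.511  0.826  1.13  -0.454  1.472  0.622] err 0.0 maxstep 0.01 margin 0.5459263683071911
t 4.25 pos [461.408   0.855 237.38 ] | total shift [ 0.85  1.27 -2.08] per row [ 0.066  0.098 -0.16 ] | turn deg [-49.7  59.2  85.6] per row [-0.477  0.569  0.823]
```

Emit:
play_rows([
  [[0.07, 0.1, -0.1], [-0.477, 0.569, 0.823]],
  [[0.07, 0.1, -0.1], [-0.477, 0.569, 0.823]],
  [[0.07, 0.1, -0.1], [-0.477, 0.569, 0.823]],
  [[0.07, 0.1, -0.1], [-0.477, 0.569, 0.823]],
  [[0.07, 0.1, -0.1], [-0.477, 0.569, 0.823]],
  [[0.07, 0.1, -0.1], [-0.477, 0.569, 0.823]],
  [[0.07, 0.1, -0.1], [-0.477, 0.569, 0.823]],
  [[0.07, 0.1, -0.1], [-0.477, 0.569, 0.823]],
  [[0.07, 0.1, -0.1], [-0.477, 0.569, 0.823]],
  [[0.07, 0.1, -0.1], [-0.477, 0.569, 0.823]],
  [[0.07, 0.1, -0.1], [-0.477, 0.569, 0.823]],
  [[0.07, 0.1, -0.1], [-0.477, 0.569, 0.823]],
])

```text
time: 5.75
tool_pos: [486.4, 36.2, 200.8]
tcp_rot: [3.063, 0.449, 1.421]
contact_force: [0.1, -0.3, -0.2]
grip_width: 91.9
finger_force: 0.0
```

```bash
python3 -c "
from path import *
plan([487,39,150],T(-90,30),4)"
```

```text
t 5.75 pos [486.374  36.166 200.764] | total shift [ 0.02  0.09 -1.69] per row [ 0.005  0.024 -0.423] | turn deg [-4.   4.3  6.5] per row [-0.124  0.134  0.202]
```

Emit:
play_rows([
  [[0.0, 0.03, -0.4], [-0.124, 0.134, 0.202]],
  [[0.0, 0.03, -0.4], [-0.124, 0.134, 0.202]],
  [[0.0, 0.03, -0.4], [-0.124, 0.134, 0.202]],
  [[0, 0, -0.4], [-0.124, 0.134, 0.202]],
  [[0, 0, 0], [0, 0, 0]],
])

```text
time: 6.38
tool_pos: [486.2, 39.2, 152.4]
tcp_rot: [3.137, 0.525, 1.565]
contact_force: [0.6, 0.2, -0.1]
grip_width: 91.7
finger_force: 0.0
```

```bash
python3 -c "
from path import *
o=get_obs(); c=capture('wrist'); cm=cam(c,o); save('w2.png',c['frame'],1.5)
print('expected rim px',proj(cm,[487,39,85]),proj(cm,[521,39,85]),proj(cm,[453,39,85]),proj(cm,[487,73,85]),proj(cm,[487,5,85]))
plan([487,39,57],T(-90,30),5)"
```

```text
expected rim px [167.253 257.903] [167.065 305.775] [167.499 210.   ] [127.166 258.001] [198.808 257.824]
t 6.425 pos [486.671  39.198 153.116] | total shift [ 0.01 -0.01 -3.2 ] per row [ 0.002 -0.001 -0.641] | turn deg [0.1 0.3 0.2] per row [0.002 0.008 0.005]
```

View pics/w2.png

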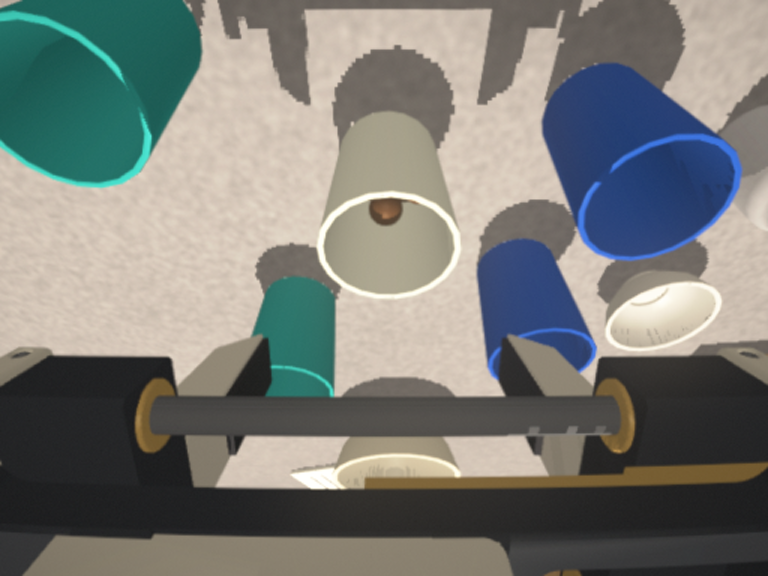

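The cup's rim in the wrist view spans columns 212–307 and rows 128–199, against an expected 210–306 and 127–199. The cup is therefore at about (488, 39). I'll descend and close.

Emit:
play_rows([
  [[0.04, 0, -0.64], [0, 0, 0]],
  [[0, 0, -0.64], [0, 0, 0]],
  [[0, 0, -0.64], [0, 0, 0]],
  [[0, 0, -0.64], [0, 0, 0]],
  [[0, 0, -0.64], [0, 0, 0]],
  [[0, 0, 0], [0, 0, 0]],
])

```text
time: 7.18
tool_pos: [487.2, 38.9, 56.0]
tcp_rot: [3.137, 0.525, 1.565]
contact_force: [0.9, -0.3, -0.9]
grip_width: 92.0
finger_force: 0.0
```

Emit:
play_rows([
  [[0, 0, 0], [0, 0, 0]],
  [[0, 0, 0], [0, 0, 0]],
  [[0, 0, 0], [0, 0, 0]],
  [[0, 0, 0], [0, 0, 0]],
], hand=-1)

```text
time: 7.68
tool_pos: [488.4, 39.2, 58.2]
tcp_rot: [3.132, 0.525, 1.563]
contact_force: [0.2, 0.2, 3.9]
grip_width: 66.5
finger_force: 29.7
```

Emit:
play_rows([
  [[0, 0, 0.3], [0, 0, 0]],
  [[0, 0, 0.5], [0, 0, 0]],
  [[0, 0, 0.6], [0, 0, 0]],
  [[0, 0, 0.7], [0, 0, 0]],
  [[0, 0, 0.8], [0, 0, 0]],
  [[0, 0, 0.8], [0, 0, 0]],
  [[0, 0, 0.8], [0, 0, 0]],
  [[0, 0, 0], [0, 0, 0]],
])

```text
time: 8.68
tool_pos: [488.9, 39.4, 194.9]
tcp_rot: [3.128, 0.523, 1.56]
contact_force: [-0.6, 1.0, -1.7]
grip_width: 66.8
finger_force: 29.8
```

```bash
python3 -c "
from path import *
o=get_obs(); print(o['contact_force'],o['finger_force'],o['grip_width'])
c=capture('scene'); save('s2.png',c['frame'][60:330,120:420],2.2)
plan([497,-225,190],T(-90,10),10)"
```

```text
[-0.628  0.977 -1.669] 29.848831997805974 66.83961010642422
t 8.725 pos [488.239  39.328 193.464] | total shift [ 0.29 -8.81 -0.12] per row [ 0.029 -0.881 -0.012] | turn deg [20.   0.5  0.3] per row [0.25  0.006 0.004]
```

View pics/s2.png

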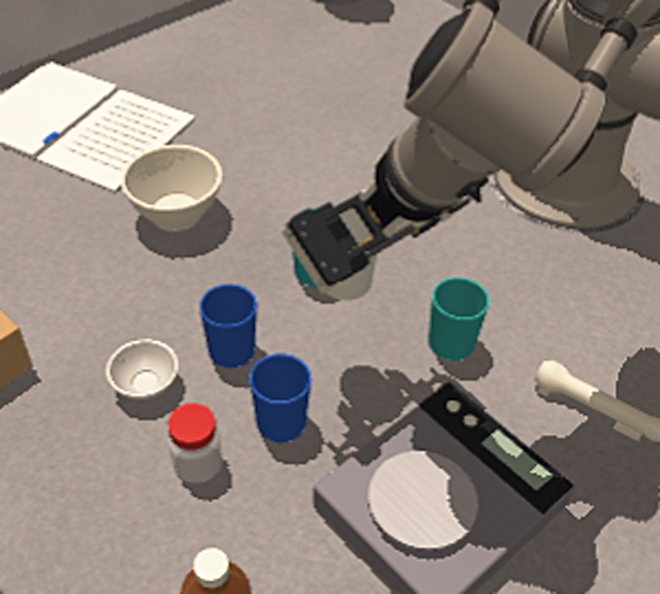

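The cup is held and lifted; the crop shows its foot below the gripper at about (345, 285). Nothing else has moved. Next is the trip to the mortar.

Emit:
play_rows([
  [[0.03, -0.4, 0], [0, 0, 0]],
  [[0.03, -0.7, 0], [0.2, 0, 0]],
  [[0.03, -0.9, 0], [0.25, 0, 0]],
  [[0.03, -0.9, 0], [0.3, 0, 0]],
  [[0.03, -0.9, 0], [0.3, 0, 0]],
  [[0.03, -0.9, 0], [0.3, 0, 0]],
  [[0.03, -0.9, 0], [0.3, 0, 0]],
  [[0.03, -0.9, 0], [0.3, 0, 0]],
  [[0.03, -0.8, 0], [0.3, 0, 0]],
  [[0.03, -0.6, 0], [0.25, 0, 0]],
  [[0, -0.4, 0], [0, 0, 0]],
  [[0, -0.2, 0], [0, 0, 0]],
])

```text
time: 10.22
tool_pos: [496.4, -216.4, 191.8]
tcp_rot: [3.138, 0.175, 1.563]
contact_force: [0.0, 0.2, -1.6]
grip_width: 66.5
finger_force: 29.8
```

```bash
python3 -c "
from path import *
plan([497,-260,150],T(-90,-35),8)"
```

```text
t 10.225 pos [ 496.4   -216.391  191.783] | total shift [ 0.02 -1.45 -1.39] per row [ 0.002 -0.182 -0.174] | turn deg [45.1  0.   0.4] per row [0.704 0.001 0.007]
```

Emit:
play_rows([
  [[0, -0.18, -0.17], [0.7, 0, 0]],
  [[0, -0.18, -0.17], [0.7, 0, 0]],
  [[0, -0.18, -0.17], [0.7, 0, 0]],
  [[0, -0.18, -0.17], [0.7, 0, 0]],
  [[0, -0.18, -0.17], [0.7, 0, 0]],
  [[0, -0.18, -0.17], [0.7, 0, 0]],
  [[0, -0.15, -0.17], [0.7, 0, 0]],
  [[0, -0.15, -0.17], [0.7, 0, 0]],
])

```text
time: 11.22
tool_pos: [497.1, -256.9, 151.3]
tcp_rot: [-3.14, -0.609, 1.563]
contact_force: [0.8, 0.4, -1.7]
grip_width: 66.6
finger_force: 29.8
```

Emit:
play_rows([
  [[0, -0.05, -0.1], [0.5, 0, 0]],
  [[0, -0.05, -0.1], [0.5, 0, 0]],
  [[0, -0.05, -0.1], [0.5, 0, 0]],
  [[0, -0.05, -0.1], [0.5, 0, 0]],
  [[0, -0.05, -0.1], [0.5, 0, 0]],
  [[0, -0.05, -0.1], [0.5, 0, 0]],
  [[0, -0.05, -0.1], [0.5, 0, 0]],
  [[0, -0.05, -0.1], [0.5, 0, 0]],
  [[0, -0.05, 0], [0.5, 0, 0]],
  [[0, -0.05, 0], [0.5, 0, 0]],
  [[0, -0.05, 0], [0.5, 0, 0]],
  [[0, -0.05, 0], [0.5, 0, 0]],
])

```text
time: 12.72
tool_pos: [497.3, -274.5, 127.3]
tcp_rot: [-3.081, -1.445, 1.507]
contact_force: [-0.7, 0.3, -1.5]
grip_width: 66.4
finger_force: 29.8
```

```bash
python3 -c "
from path import *
o=get_obs(); print(o['contact_force'],o['moment'],o['grip_width'],o['tcp_rot'],o['time'])
c=capture('scene'); save('s3.png',c['frame'][60:260,90:310],3)
c=capture('top'); cm=cam(c)
for r in pinpoint('pellet0_center','top')[:10]: print(round(r['p'],2),r['at'],onz(cm,r['at'],25)-[497,-308,0])
plan([497,-280,128],T(-90,-85),4)"
```

```text
[-0.704  0.326 -1.543] [-0.699 -0.082 -0.019] 66.39726856656428 [-3.081 -1.445  1.507] 12.725
t 12.875 pos [ 497.131 -274.512  126.451] | total shift [-0.   -0.18  0.05] per row [-0.001 -0.046  0.013] | turn deg [ 2.2 -0.5  0.2] per row [ 0.07  -0.015  0.007]
```

View pics/s3.png

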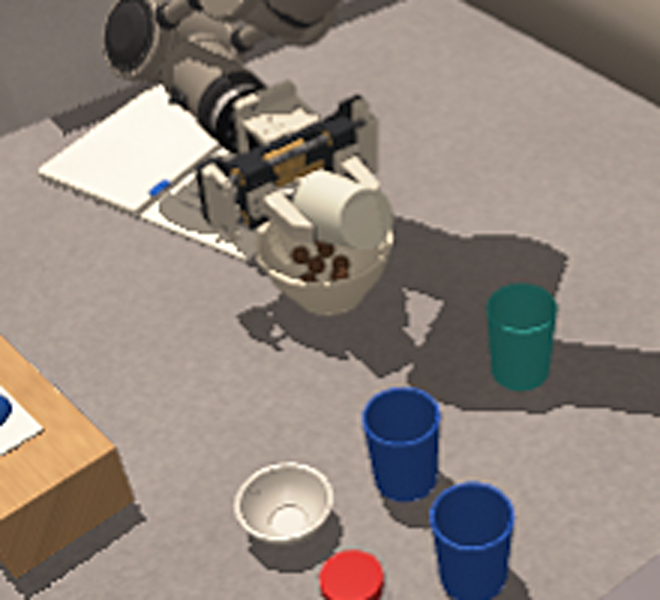

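The pellets lie in the mortar: about six show near (320, 265) in the crop, and the cup's mouth hides the rest. I'll tip it a little further and dwell, then lift away and count.

Emit:
play_rows([
  [[0, 0, 0.05], [0.5, 0, 0]],
  [[0, 0, 0.05], [0.4, 0, 0]],
  [[0, 0, 0], [0, 0, 0]],
  [[0, 0, 0], [0, 0, 0]],
  [[0, 0, 0], [0, 0, 0]],
  [[0, 0.1, 0.4], [0, 0, 0]],
  [[0, 0.2, 0.6], [0, 0, 0]],
  [[0, 0.3, 0.7], [-0.4, 0, 0]],
  [[0, 0.5, 0.7], [-0.8, 0, 0]],
  [[0, 0.7, 0.5], [-0.9, 0, 0]],
  [[0, 0.8, 0.3], [-0.9, 0, 0]],
  [[0, 0.9, 0], [-0.9, 0, 0]],
])

```text
time: 14.38
tool_pos: [497.0, -169.5, 229.0]
tcp_rot: [-3.141, -1.019, 1.563]
contact_force: [0.5, 1.2, -0.6]
grip_width: 66.4
finger_force: 29.8
```

Emit:
play_rows([
  [[0.1, 0.9, 0], [-0.95, 0, 0]],
  [[0.1, 0.9, 0], [-0.95, 0, 0]],
  [[0.2, 0.9, 0], [-0.95, 0, 0]],
  [[0.2, 0.9, 0], [-0.95, 0, 0]],
  [[0.2, 0.9, 0], [-0.95, 0, 0]],
  [[0.2, 0.7, 0], [-0.95, 0, 0]],
])

```text
time: 15.12
tool_pos: [526.6, -12.7, 228.8]
tcp_rot: [3.136, -0.225, 1.565]
contact_force: [1.3, 0.6, -1.5]
grip_width: 66.5
finger_force: 29.8
```

```bash
python3 -c "
from path import *
o=get_obs(); print(o['contact_force'],o['grip_width'])
c=capture('top'); f=c['frame']; save('t3.png',np.hstack([f[140:250,310:420],f[130:240,185:295]]),3.5)
plan([579,260,190],T(-90,30),12)"
```

```text
[ 1.251  0.617 -1.459] 66.48800462584501
t 15.175 pos [527.133  -8.573 229.91 ] | total shift [ 1.73  8.95 -1.33] per row [ 0.144  0.746 -0.111] | turn deg [-42.7   0.5   0. ] per row [-0.445  0.005  0.   ]
```

View pics/t3.png

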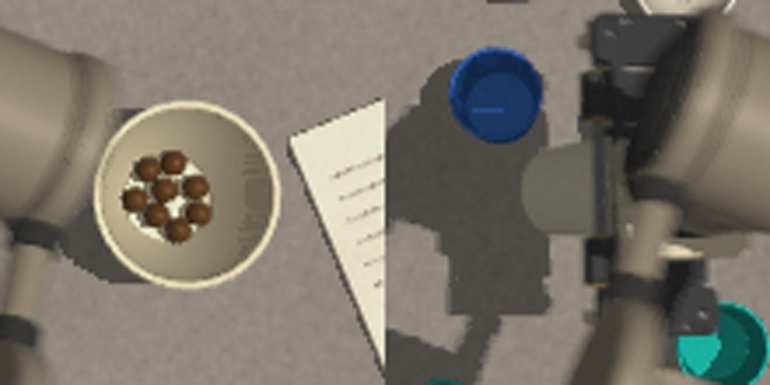

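All eight pellets lie in the mortar (counted in the left crop) and none are spilled. Now on to the balance.

Emit:
play_rows([
  [[0.16, 0.8, 0], [-0.45, 0, 0]],
  [[0.16, 0.85, 0], [-0.45, 0, 0]],
  [[0.16, 0.85, -0.1], [-0.45, 0, 0]],
  [[0.16, 0.85, -0.1], [-0.45, 0, 0]],
  [[0.16, 0.85, -0.1], [-0.45, 0, 0]],
  [[0.16, 0.85, -0.1], [-0.45, 0, 0]],
  [[0.16, 0.85, -0.1], [-0.45, 0, 0]],
  [[0.16, 0.8, -0.2], [-0.45, 0, 0]],
  [[0.16, 0.8, -0.2], [-0.45, 0, 0]],
  [[0.15, 0.7, -0.2], [-0.45, 0, 0]],
  [[0.1, 0.5, -0.2], [-0.45, 0, 0]],
  [[0, 0.2, -0.1], [-0.4, 0, 0]],
])

```text
time: 16.68
tool_pos: [576.9, 253.8, 185.3]
tcp_rot: [3.134, 0.518, 1.564]
contact_force: [0.5, -0.2, -0.3]
grip_width: 66.6
finger_force: 29.8
```

```bash
python3 -c "
from path import *
plan([579,260,150],T(-90,30),4)
o=get_obs(); c=capture('scene'); f=c['frame']; cm=cam(c); save('s4.png',f[140:340,220:420],3)
off=o['tool_pos']
for h in (0,85): print(h, [((proj(cm,[off[0],off[1]+dy,off[2]-57.5+h])[::-1]-[220,140])*3).round() for dy in (0,)])
print('pan px',(proj(cm,[579,260,60])[::-1]-[220,140])*3)
"
```

```text
t 16.675 pos [576.856 253.812 185.288] | total shift [ 0.07  0.21 -1.18] per row [ 0.018  0.052 -0.294] | turn deg [-0.3  0.4  0.2] per row [-0.01   0.011  0.006]
0 [array([280., 383.])]
85 [array([295., 312.])]
pan px [273.387 439.205]
```

View pics/s4.png

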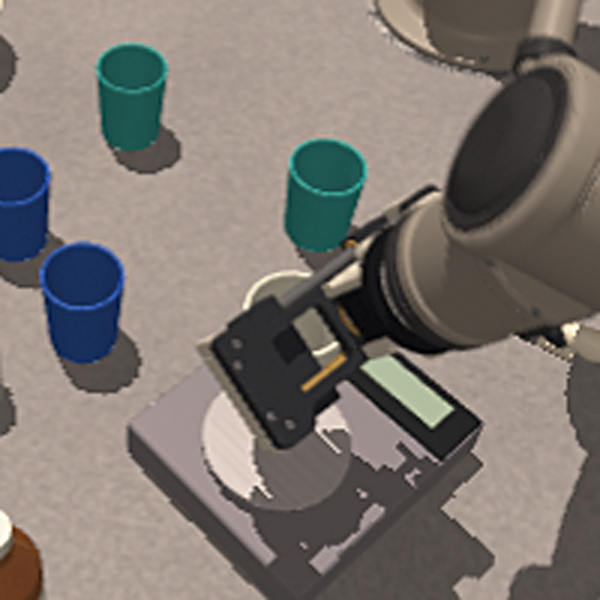

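The gripper hides most of the cup; its rim shows at about (275, 285) and may be tilted a little. I'll check the tilt in the wrist and top views with model overlays, using the last picture.

```bash
python3 - <<'E'
from path import *
o=get_obs(); a=np.linspace(0,2*np.pi,60)
def cupring(r,z,tilt): # tilt deg about world x at the TCP
    P=np.stack([r*np.cos(a),r*np.sin(a),np.full(60,z-57.5)],1); return R.from_euler("x",tilt,degrees=True).apply(P)+o["tool_pos"]
ims=[]
for n,s in (("wrist",1.5),("top",4),("scene",4)):
    c=capture(n); K,d,Rm,t=cam(c,o); f=c["frame"]
    im=cv2.resize(f,None,fx=s,fy=s,interpolation=cv2.INTER_CUBIC)
    np.save(f"pics/{n}.npy",f)
    pr=lambda P:cv2.projectPoints(P,cv2.Rodrigues(Rm)[0],t,K,d)[0][:,0]
    for tl,col in ((-15,(255,0,0)),(0,(0,255,0)),(15,(0,0,255))):
        for r,z in ((34,85),(29,0)) if n!="wrist" else ((34,85),):
            cv2.polylines(im,[((pr(cupring(r,z,tl))+.5)*s-.5).astype(int)],True,col,1)
        print(n,tl,pr(cupring(34,85,tl)).min(0),pr(cupring(34,85,tl)).max(0))
    if n=="wrist": im=im[:450]
    else:
        q=(pr(o["tool_pos"][None])[0]*s).astype(int); im=im[q[1]-150:q[1]+150,q[0]-190:q[0]+190]
    ims.append(im)
out=np.zeros((600,768,3),np.uint8); out[:300,:380]=ims[1]; out[:300,384:764]=ims[2]; w=ims[0][150:450]; out[300:300+len(w)]=w
save("tilt.png",out)
E
```

```text
wrist -15 [185.726 235.872] [330.06  332.013]
wrist 0 [187.612 264.419] [328.168 322.365]
wrist 15 [190.086 291.817] [325.727 309.479]
top -15 [114.164 149.429] [141.565 179.36 ]
top 0 [115.737 149.306] [145.911 179.233]
top 15 [118.577 149.287] [149.322 179.169]
scene -15 [304.538 231.187] [338.47  263.952]
scene 0 [301.415 230.546] [336.65  259.471]
scene 15 [298.829 230.802] [334.029 255.108]
```

View pics/tilt.png

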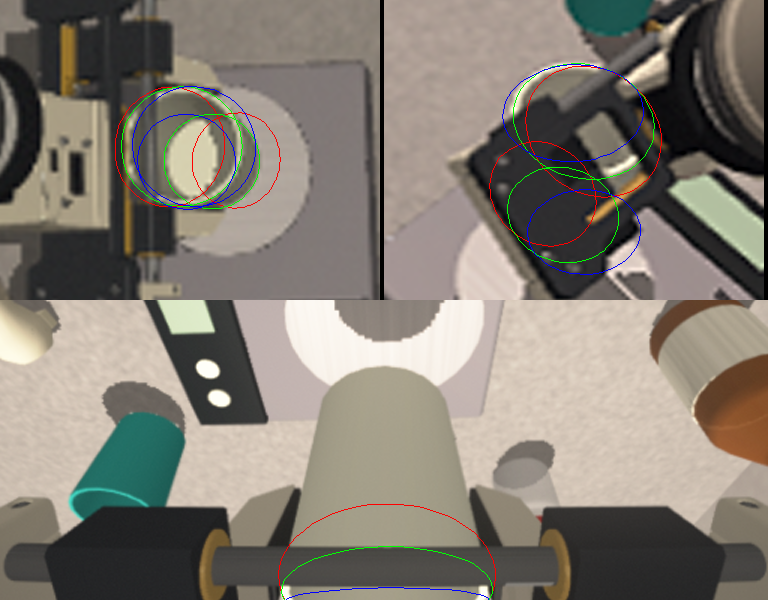

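```bash
python3 - <<'E'
from path import *
import plant
o=get_obs(); a=np.linspace(0,2*np.pi,200)
c=capture("wrist"); cm=cam(c,o); f=c["frame"]
for h in (55,57.5,60):
  for tl in (-5,0,5,10,15):
    P=R.from_euler("x",tl,degrees=True).apply(np.stack([29*np.cos(a),29*np.sin(a),np.full(200,-h)],1))+o["tool_pos"]
    q=np.array([proj(cm,p) for p in P]); print(h,tl,"min row",q[:,0].min(),"cols",q[:,1].min(),q[:,1].max(), "row of widest",q[q[:,1].argmin(),0])
g=f.astype(int)
print([(r,tuple(g[r,256])) for r in range(138,152,1)])
plan([579,260,150],T(-90,30),4)
E
```

```text
55 -5 min row 150.02351745364473 cols 214.67421545582516 298.7462100641641 row of widest 181.86339818914246
55 0 min row 146.10700264576997 cols 213.90816910717564 299.4819117092303 row of widest 176.8909801279556
55 5 min row 142.6918300122457 cols 213.05894773338082 300.31635246329296 row of widest 172.1975606173044
55 10 min row 139.84567784452082 cols 212.1239065574142 301.25407217976107 row of widest 166.95153129097406
55 15 min row 137.6435196542393 cols 211.08917408775957 302.2891275104575 row of widest 162.99010063473588
57.5 -5 min row 147.80998514903234 cols 215.03681848566933 298.3298363450894 row of widest 179.53857992721882
57.5 0 min row 143.57909243352367 cols 214.2520230389813 299.08228441972136 row of widest 174.32972678754905
57.5 5 min row 139.83645943505732 cols 213.38065430409216 299.9354407689833 row of widest 169.39664195077756
57.5 10 min row 136.65072331823472 cols 212.42026037233848 300.89732764985973 row of widest 164.77458934245917
57.5 15 min row 134.09861746882675 cols 211.35589529680044 301.9611807424918 row of widest 159.69374660903725
60 -5 min row 14
[... 738 characters left out ...]
42, (np.int64(248), np.int64(242), np.int64(235))), (143, (np.int64(237), np.int64(228), np.int64(218))), (144, (np.int64(191), np.int64(181), np.int64(162))), (145, (np.int64(172), np.int64(164), np.int64(143))), (146, (np.int64(170), np.int64(162), np.int64(141))), (147, (np.int64(170), np.int64(162), np.int64(141))), (148, (np.int64(170), np.int64(163), np.int64(142))), (149, (np.int64(170), np.int64(162), np.int64(141))), (150, (np.int64(170), np.int64(162), np.int64(141))), (151, (np.int64(170), np.int64(162), np.int64(141)))]
t 16.925 pos [577.608 252.396 185.709] | total shift [ 0.05  0.25 -1.19] per row [ 0.012  0.063 -0.298] | turn deg [-0.4  0.4  0.2] per row [-0.014  0.013  0.008]
```

The foot edge at row 143.5 matches zero tilt, so the cup is upright. Now I'll lower it.

Emit:
play_rows([
  [[0.02, 0.08, -0.3], [0, 0, 0]],
  [[0.02, 0.08, -0.4], [0, 0, 0]],
  [[0.01, 0.08, -0.4], [0, 0, 0]],
  [[0, 0, -0.4], [0, 0, 0]],
  [[0, 0, -0.3], [0, 0, 0]],
  [[0, 0, -0.1], [0, 0, 0]],
  [[0, 0, 0], [0, 0, 0]],
  [[0, 0, 0], [0, 0, 0]],
])

```text
time: 17.92
tool_pos: [579.5, 260.0, 128.3]
tcp_rot: [3.133, 0.517, 1.563]
contact_force: [-0.4, -0.0, -0.9]
grip_width: 66.5
finger_force: 29.8
```

```bash
python3 -c "
from path import *
o=get_obs(); print(o['contact_force'],fk(o['joint_positions'])[0]); plan([579,260,121],T(-90,30),1)"
```

```text
[-0.432 -0.026 -0.886] [579.361 260.024 128.271]
t 17.925 pos [579.522 260.046 128.286] | total shift [-0.02 -0.   -0.24] per row [-0.017 -0.002 -0.243] | turn deg [-0.4  0.4  0.2] per row [-0.046  0.056  0.027]
```

Emit:
play_rows([
  [[0, 0, -0.1], [0, 0, 0]],
  [[0, 0, -0.07], [0, 0, 0]],
  [[0, 0, -0.06], [0, 0, 0]],
  [[0, 0, 0], [0, 0, 0]],
])

```text
time: 18.42
tool_pos: [579.2, 259.9, 120.6]
tcp_rot: [3.134, 0.518, 1.563]
contact_force: [-0.1, 0.0, -2.1]
grip_width: 66.5
finger_force: 29.8
```

Emit:
play_rows([
  [[0, 0, -0.03], [0, 0, 0]],
  [[0, 0, -0.03], [0, 0, 0]],
  [[0, 0, 0], [0, 0, 0]],
])

```text
time: 18.8
tool_pos: [579.2, 260.0, 119.0]
tcp_rot: [3.134, 0.518, 1.563]
contact_force: [-0.5, 0.1, 0.0]
grip_width: 66.6
finger_force: 29.8
```

Emit:
play_rows([
  [[0, 0, -0.025], [0, 0, 0]],
  [[0, 0, 0], [0, 0, 0]],
])

```text
time: 19.05
tool_pos: [579.3, 260.0, 118.3]
tcp_rot: [3.134, 0.518, 1.563]
contact_force: [0.9, 0.3, -0.1]
grip_width: 66.2
finger_force: 29.8
```

Emit:
play_rows([
  [[0, 0, -0.02], [0, 0, 0]],
  [[0, 0, 0], [0, 0, 0]],
])

```text
time: 19.3
tool_pos: [579.3, 260.0, 117.9]
tcp_rot: [3.133, 0.518, 1.563]
contact_force: [0.1, 1.2, 0.5]
grip_width: 66.5
finger_force: 29.8
```

Emit:
play_rows([
  [[0, 0, 0], [0, 0, 0]],
])

```text
time: 19.42
tool_pos: [579.3, 260.0, 117.9]
tcp_rot: [3.133, 0.518, 1.563]
contact_force: [-0.9, 0.6, 0.4]
grip_width: 66.1
finger_force: 29.8
```

Emit:
play_rows([
  [[0, 0, -0.02], [0, 0, 0]],
  [[0, 0, 0], [0, 0, 0]],
])

```text
time: 19.68
tool_pos: [579.3, 260.0, 117.3]
tcp_rot: [3.133, 0.518, 1.563]
contact_force: [0.5, 0.8, 1.6]
grip_width: 66.2
finger_force: 29.8
```

Emit:
play_rows([
  [[0, 0, 0], [0, 0, 0]],
])

```text
time: 19.8
tool_pos: [579.3, 260.0, 117.3]
tcp_rot: [3.133, 0.517, 1.563]
contact_force: [-0.8, 0.3, 2.0]
grip_width: 66.6
finger_force: 29.8
```

```bash
python3 -c "
from h import *
for i in range(4):
  o=get_obs(); print(o['contact_force'],o['tau'][1:3],o['moment'],o['tool_pos']); capture('wrist')"
```

```text
[-0.80209753  0.25861563  1.95243399] [-61.9252038  -21.83975816] [ 0.30011818  0.03936581 -0.01914097] [579.31571048 260.02930823 117.29271731]
[-0.53008299  0.67788269  2.40007884] [-61.90091372 -21.81899428] [ 0.25592341  0.01886977 -0.03963348] [579.31402719 260.03615204 117.25243181]
[-0.82359592  1.26906562  1.43955122] [-61.8710947  -21.79683208] [ 0.27089738  0.00452575 -0.04322659] [579.30791969 260.04789588 117.25377792]
[-0.95978846  1.93150959  2.51136597] [-61.84229136 -21.77583218] [ 0.19566145 -0.03396967 -0.03954873] [579.28712864 260.03952162 117.22779447]
```

I feel the cup standing on the pan at about 3 N. I'll let go.

Emit:
play_rows([
  [[0, 0, 0], [0, 0, 0]],
  [[0, 0, 0], [0, 0, 0]],
  [[0, 0, 0], [0, 0, 0]],
  [[0, 0, 0], [0, 0, 0]],
], hand=1)

```text
time: 20.5
tool_pos: [579.2, 259.9, 117.0]
tcp_rot: [3.134, 0.518, 1.563]
contact_force: [0.5, -0.6, 0.3]
grip_width: 91.4
finger_force: 0.0
```

Emit:
play_rows([
  [[0, 0.06, 0.1], [0, 0, 0]],
  [[0, 0.1, 0.2], [0, 0, 0]],
  [[0, 0.15, 0.3], [0, 0, 0]],
  [[0, 0.2, 0.4], [0, 0, 0]],
  [[0, 0.3, 0.6], [0, 0, 0]],
  [[0, 0.3, 0.7], [0, 0, 0]],
  [[0, 0.3, 0.7], [0, 0, 0]],
  [[0, 0.3, 0.7], [0, 0, 0]],
  [[0, 0.3, 0.6], [0, 0, 0]],
  [[0, 0, 0], [0, 0, 0]],
])

```text
time: 21.75
tool_pos: [579.6, 321.4, 248.2]
tcp_rot: [3.13, 0.515, 1.562]
contact_force: [-0.2, 0.2, -0.6]
grip_width: 91.6
finger_force: 0.0
```

```bash
python3 - <<'E'
from path import *
np.set_printoptions(precision=1,suppress=True)
o=get_obs(); rs={}
for n in ("scene","top","wrist"):
    c=capture(n); cm=cam(c,o)
    for q,z in (("cup",60),("cup_mid",105),("mortar",0)):
        for r in pinpoint(q,n)[:6]:
            p=onz(cm,r["at"],z)
            if q=="mortar" or np.hypot(p[0]-579,p[1]-260)<60: print(n,q,round(r["p"],2),p)
            if q!="mortar" and np.hypot(p[0]-579,p[1]-260)<60: rs.setdefault(q,[]).append(ray(cm,r["at"]))
for q,v in rs.items():
    if len(v)>1: print(q,tri(v))
print(o["time"],o["contact_force"])
E
```

```text
scene cup 0.94 [586.5 264.6  60. ]
scene cup 0.68 [558.4 249.9  60. ]
scene cup_mid 0.86 [577.4 264.1 105. ]
scene mortar 0.97 [ 487.6 -302.5    0. ]
top cup 0.67 [584.3 262.3  60. ]
top cup_mid 0.64 [581.9 259.2 105. ]
top mortar 0.79 [ 493.3 -303.3    0. ]
wrist cup 0.64 [581.2 262.6  60. ]
wrist cup_mid 0.56 [580.9 257.8 105. ]
wrist mortar 0.76 [ 496.2 -302.7    0. ]
cup (array([580.2, 262.4,  69.5]), [np.float64(10.507034775591164), np.float64(16.44531126209142), np.float64(3.636926693111314), np.float64(5.839218950913224)])
cup_mid (array([580.4, 261.5, 107.6]), [np.float64(3.8607154829538244), np.float64(3.007852237687778), np.float64(1.093394886856213)])
21.75 [-0.2  0.2 -0.6]
```

The cup stands upright at (580, 261), within a few mm of the pan centre. The mortar is where it was, and the arm is clear. Handing in.

```bash
python3 -c "
from plant import bot
print(bot.close_job())"
```

```text
the job is handed in; nothing more can be done
None
```

I poured all eight pellets into the mortar and stood the empty cup upright on the balance pan, within a few mm of its centre by my measurement; the job is handed in at about 22 s, and no verdict was returned.

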